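# Fill the spice-tin holder to its mark

## Robot

A 6-joint arm with a two-finger parallel gripper is mounted at the origin on the work surface. World frame = base frame: x ahead of the robot, y to its left, z up, the work surface at z = 0. Lengths are in m, angles in rad, forces in N, time in s.
With the tool pointing down it reaches from about 0.275 to 0.725 m from the base axis. Payload 5.6 kg.
Tool frame: the origin (TCP) lies on the centre line of the jaws, within the pads' length; the fingertips stand 22 mm ahead of it and the grasp point (between the pads) lies 3 mm ahead of it; z points along the fingers, y is the line along which they close (so a half turn about z gives the same grasp; the last joint's range is limited). The gripper opens to 85 mm and grips with 20 to 120 N. Pads are 22 mm wide; open, the fingers measure 114 mm over their backs; the gripper's body (76 mm by 85 mm) begins 54 mm behind the grasp point. The pads swing forward as they close: fully open they stand 13 mm farther back than shut.
Start: joints at [1.498, 0.255, 0.108, 0, -1.424, -0.285], TCP at [0.193, 0.515, 0.227] pointing down, gripper open.
Joint ranges: [-2.95, 2.95], [-1.21, 1.97], [-1.09, 1.5], [-2.87, 1.71], [-2.94, -0.07], [-3.05, 3.05]. Speed limits (rad/s): [2.57, 2.57, 3.14, 3.14, 3.14, 3.14].

## Interface

Orientations are given as a rotation vector (axis times angle).
In Python, from workcell import * gives the robot as it stands. The module is installed in compiled form; this text tells all that it offers.
- The arm moves only by the tool play_rows, never from a script. Its arguments are lists of equal length, an entry for each row: "offset": the shift along the tool's x, y, z in m, a list of three; "angular": the turn, a rotation vector about the tool's x, y, z in rad, a list of three; "fingers": the opening in per cent of the stroke, from 0 (shut) to 100 (fully open). A call has 1 to 8 rows; each row is the pose to reach, as a shift and turn from the pose commanded when the call began, along the tool's axes at that moment; what a row does not reach only later rows make up. A row lasts 1/8 s, in which the tool goes at most 62.5 mm and 10.7 degrees, less where a joint would pass 70% of its speed; a pose out of reach is approached as far as the arm can. A call with a gripper value outside its range is refused whole. The fingers move at their own pace and stop on an object; "newtons" is the grip in N (left out, the last holds). Time passes only in rows, so rows that repeat a pose let the fingers close. It gives the time, the measured TCP pose, the force, the opening and the grip force at its end, in the units of the state.
- get_state(): the state, without advancing time (a new reading comes with each control period).
- read_camera(name): name is "side" or "top"; returns the picture (384x512x3 uint8, red, green, blue); there is no depth.
- get_calibration(name): a dict with "K" (3x3 intrinsics, pixels), "rvec" (rotation vector, rad) and "tvec" (3), from world to camera coordinates, as OpenCV has them. Camera axes: x right, y down, z forward; pixel columns grow to the right and rows downward; lengths in m; the calibration is good to about 2 mm. A picture is of the moment at which its call begins. get_calibration takes no time and is no camera call.
- finish_job(): hands the job in; it is judged then, once.
Trained networks look in the newest picture that a camera, given by its name, has taken for a name from the list of things; names that differ only in an ending like _2 or _b are one class to them, and where a whole thing is asked for, a point or a joint stands for the part that bears it (a point fixed in the world has none). Each returns a list of dicts, best first, with "score" (0 to 1); they miss things now and then, are a little off and sometimes report something else, mostly with a low value. They report only what shows in the picture. A call takes as long as a camera call. They do not tell look-alikes from the thing itself.
- look_for(camera, query): "bbox" ([centre column, centre row, width, height] in pixels, round what is visible of it).
- landmark_of(camera, query): "at" ([column, row] in pixels: a listed point, or the origin of a listed thing).
The state is a dict: "t": time; "q": joint angles; "dq": joint speeds; "tau": joint torques, N m; "ee_pos": TCP position; "orientation": TCP orientation; "force": force on the tool from outside, world axes, zero at the start; "moment": the same for the moment, N m; "width": opening from 0.0 (shut) to 1.0 (fully open); "finger_force": force on a finger pad.
Only numpy, scipy, OpenCV 4.12 (cv2) and the standard library are available. Lean on these libraries where they do the work, as an engineer would, in place of code of your own. Each camera call takes 0.05 s, during which the arm holds its last target. There are 200 camera calls.

## Task

Fill the upright wooden tin holder on the kitchen counter up to its dark marking band: put the two tall round spice tins into it, lying flat one on top of the other, so that the top of the stack is level with the band. The flat tin is too low for this: leave it where it is.

Things in the scene. Friction and masses are not known exactly. Their poses are not given: they have to be found in the camera images.
- holder: Upright round tube of wooden staves, fixed, on a 96 mm foot; two 14 mm viewing slots. Origin: centre of its underside, z up the axis. Inside floor 12 mm above the origin. Bore 64 mm; its mouth flares from 64 mm up to the rim at 75 mm (inside 82, outside 90 mm wide). Dark band: middle 60 mm above the origin. No room for fingers in the bore; a tin let go level in the mouth drops flat.
- tin_a: Tall round spice tin of bare metal with a flat lid, closed, a disc 50 mm in diameter and 24 mm high, about 60 g, lying flat on the counter. Origin at the centre of its underside, z up through the lid. Identical to tin_b; two of them on the holder's floor reach the middle of the band.
- tin_b: Tall round spice tin of bare metal with a flat lid, closed, a disc 50 mm in diameter and 24 mm high, about 60 g, lying flat on the counter. Origin at the centre of its underside, z up through the lid. Identical to tin_a.
- flat_tin: Flat round tin of the same metal and diameter (50 mm) but only 12 mm high; it is not to be used. Origin at the centre of its underside.
There are look-alikes about, which are no part of the job. Leave any yellow look-alike of the tin_a alone.

How it is judged:
By the outcome, as a careful person would: the job done as asked, in the order asked, and still so for the second after the job is handed in, with the robot touching nothing.
It also fails if it takes over 53 s, if anything falls off the work surface, if the arm or the gripper's body presses on something with over 40 N, if the wrist force passes 120 N, or if a joint passes its speed limit or range.

## Working session

There is one attempt and no reset: what is moved stays moved. The work goes in short steps, Python scripts to look and compute and a tool call to move; the robot and the scene stay as the last step left them, time stands still between calls to the robot, and variables do not carry over. Pictures are saved under pics/ and viewed, at most 10 in all, crops included, and the job is handed in when it is done.

Besides the shell and the picture viewer there is one more tool, called after "Emit:" by a JSON object that holds its "op" and its "data". play_rows: Moves the arm, as the interface text tells. Its arguments: {"type":"object","properties":{"offset":{"type":"array","items":{"type":"array","items":{"type":"number"}}},"angular":{"type":"array","items":{"type":"array","items":{"type":"number"}}},"fingers":{"type":"array","items":{"type":"number"}},"newtons":{"type":"number"}},"required":["offset","angular","fingers"]}

```bash
mkdir -p pics; cat > h.py <<'E'
from workcell import *
import numpy as np, cv2
def ray(cam,px,z):
    c=get_calibration(cam);K=np.array(c["K"],float);R=cv2.Rodrigues(np.array(c["rvec"],float))[0];t=np.array(c["tvec"],float)
    u=cv2.undistortPoints(np.array([[px]],float),K,None)[0,0]
    o=-R.T@t;d=R.T@np.array([u[0],u[1],1]);return o+d*(z-o[2])/d[2]
def pix(cam,p):
    c=get_calibration(cam);return cv2.projectPoints(np.array([p],float),np.array(c["rvec"],float),np.array(c["tvec"],float),np.array(c["K"],float),None)[0][0,0]
def save(im,n):cv2.imwrite("pics/"+n,cv2.cvtColor(im,cv2.COLOR_RGB2BGR))
E
python3 - <<'E'
from h import *
a=read_camera("top");b=read_camera("side")
save(cv2.resize(a,(800,600)),"top.png");save(cv2.resize(b,(800,600)),"side.png")
for c in("top","side"):
  k=get_calibration(c);R=cv2.Rodrigues(np.array(k["rvec"]))[0];print(c,-R.T@k["tvec"])
  for q in("holder","tin_a","flat_tin"):
    for r in look_for(c,q):print(c,q,np.round(r["score"],2),np.round(r["bbox"]), np.round(ray(c,r["bbox"][:2],0.02),3))
s=get_state();print(s["t"],s["ee_pos"],s["orientation"],s["width"])
E
```

```text
top [0.43775516 0.00393622 0.95269676]
top holder 0.67 [219. 184.  45.  38.] [0.491 0.106 0.02 ]
top tin_a 0.75 [155. 195.  24.  21.] [0.464 0.252 0.02 ]
top tin_a 0.71 [126. 126.  22.  22.] [0.626 0.323 0.02 ]
top tin_a 0.7 [304. 149.  23.  19.] [ 0.573 -0.088  0.02 ]
top tin_a 0.62 [148. 241.  24.  26.] [0.36  0.266 0.02 ]
top flat_tin 0.72 [396. 179.  24.  20.] [ 0.506 -0.296  0.02 ]
side [ 0.06517787 -0.65708623  0.54832073]
side holder 0.59 [218. 175.  45.  48.] [0.502 0.127 0.02 ]
side holder 0.24 [348. 283.  32.  26.] [ 0.493 -0.313  0.02 ]
side tin_a 0.76 [144. 173.  25.  18.] [0.362 0.245 0.02 ]
side tin_a 0.66 [183. 162.  22.  17.] [0.465 0.24  0.02 ]
side tin_a 0.58 [221. 138.  20.  12.] [0.615 0.3   0.02 ]
side tin_a 0.57 [303. 206.  23.  19.] [ 0.579 -0.094  0.02 ]
side flat_tin 0.58 [349. 284.  34.  24.] [ 0.492 -0.316  0.02 ]
0.4 [0.1925799  0.51512583 0.2271761 ] [ 3.09123619e+00 -5.59034817e-01 -7.75907796e-05] 1.000072732547182
```

View pics/top.png

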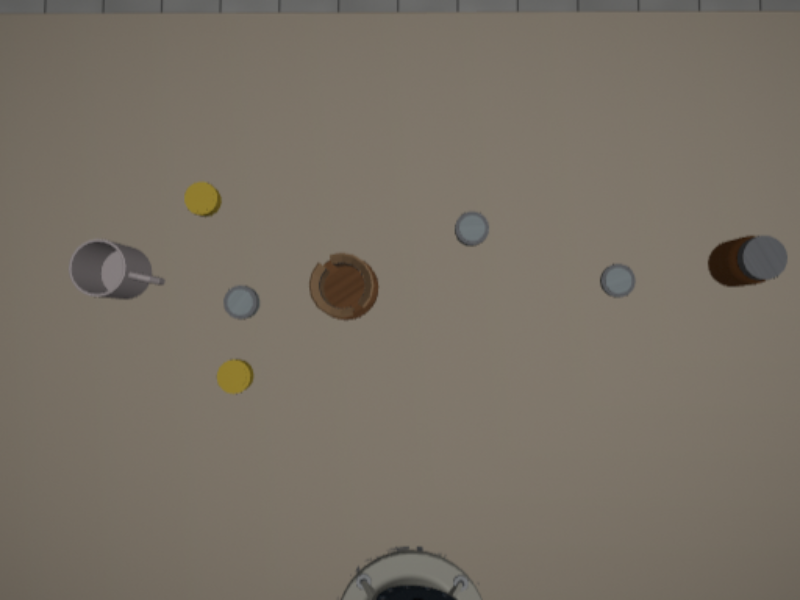

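View pics/side.png

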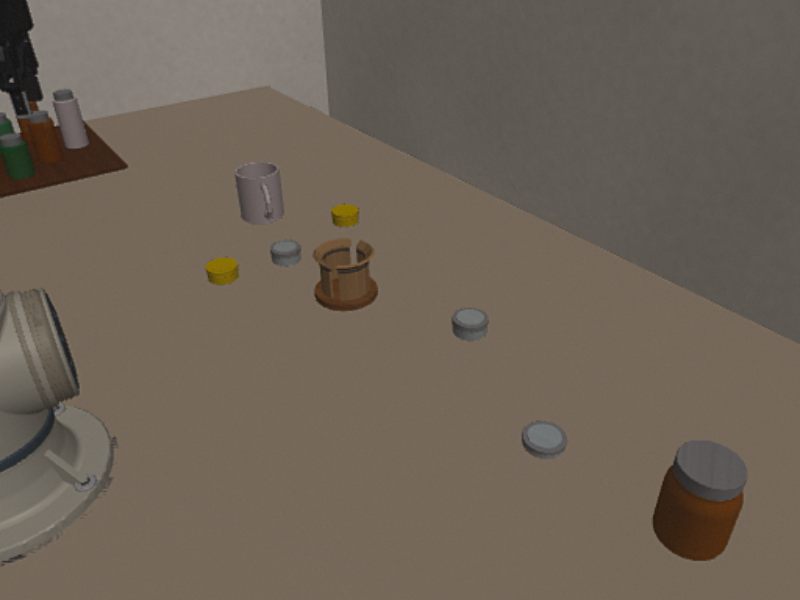

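The top view (800x600) shows two yellow look-alikes at (202,199) and (235,376). The metal discs are at (241,302), (472,229) and (618,281). The side view shows the disc at (618,281) is the low flat one (side 544,438), so the tall tins are the first two. The holder is at (345,286). Next I'll check the choice in one close crop and refine the positions.

```bash
python3 - <<'E'
from h import *
from scipy.optimize import least_squares
a=read_camera("top");b=read_camera("side")
f=lambda im,c,r:cv2.resize(im[c[1]-r:c[1]+r,c[0]-r:c[0]+r],(260,260),interpolation=cv2.INTER_CUBIC)
row1=np.hstack([f(a,(155,193),26),f(a,(302,147),26),f(a,(220,184),32)])
row2=np.hstack([f(b,(183,162),26),f(b,(302,207),26),f(b,(220,175),32)])
save(np.vstack([row1,row2]),"crop.png")
L={}
for c in("top","side"):
  read_camera(c)
  for q in("tin_a","holder"):
    L[c,q]=[np.array(r["at"]) for r in landmark_of(c,q) if r["score"]>.3]
    for p in L[c,q]:print("lm",c,q,np.round(p,1),np.round(ray(c,p,0.0),4))
# box centre of whole visible tin ~ projection of body centre z=.012
for c in("top","side"):
  for r in look_for(c,"tin_a"):print(c,np.round(r["bbox"],1),np.round(ray(c,r["bbox"][:2],0.013),4))
# tin segmentation in top
bg=np.median(a.reshape(-1,3),0)
lab=cv2.cvtColor(a,cv2.COLOR_RGB2LAB).astype(int)
for n,(x,y) in {"1":(155,193),"2":(302,147),"flat":(395,179)}.items():
  w=lab[y-20:y+20,x-20:x+20];m=(np.abs(w[:,:,2]-np.median(w[:3,:,2]))>6).astype(np.uint8)
  k,_,st,ce=cv2.connectedComponentsWithStats(m);i=1+np.argmax(st[1:,4]);p=ce[i]+[x-20,y-20]
  print(n,st[i],p,np.round(ray("top",p,0.018),4))
print(get_state()["t"])
E
```

```text
lm top tin_a [132.1 129.7] [0.6204 0.3158 0.    ]
lm top tin_a [302.1 146.9] [ 0.581  -0.0863  0.    ]
lm top tin_a [155.7 194.7] [0.4666 0.2564 0.    ]
lm top tin_a [152.7 240.4] [0.3598 0.2613 0.    ]
lm top holder [220.7 186.7] [0.4864 0.1037 0.    ]
lm side tin_a [302.4 210.1] [ 0.5892 -0.0836  0.    ]
lm side tin_a [143.  178.9] [0.3592 0.2539 0.    ]
lm side tin_a [181.  163.3] [0.4721 0.2684 0.    ]
lm side tin_a [218.2 140.6] [0.6207 0.3245 0.    ]
lm side holder [216.3 185.2] [0.4906 0.1188 0.    ]
top [150.2 241.1  21.5  21.5] [0.3592 0.2636 0.013 ]
top [302.6 148.4  19.9  20.9] [ 0.5756 -0.0862  0.013 ]
top [128.9 127.6  23.6  21.4] [0.6228 0.3192 0.013 ]
top [156.2 194.9  22.7  16.9] [0.4658 0.2518 0.013 ]
side [182.8 164.1  20.5  16.7] [0.4643 0.2398 0.013 ]
side [301.4 207.5  23.2  23.4] [ 0.5813 -0.0885  0.013 ]
side [220.5 139.1  21.6  12.9] [0.6178 0.3055 0.013 ]
side [144.3 173.4  18.2  18. ] [0.3654 0.2553 0.013 ]
1 [  8  10  23  21 380] [154.04736842 193.01578947] [0.4699 0.2556 0.018 ]
2 [  9   9  22  21 360] [301.61388889 145.91944444] [ 0.5806 -0.0835  0.018 ]
flat [  9  10  23  21 362] [395.08839779 179.1519337 ] [ 0.5053 -0.2959  0.018 ]
0.9
```

View pics/crop.png

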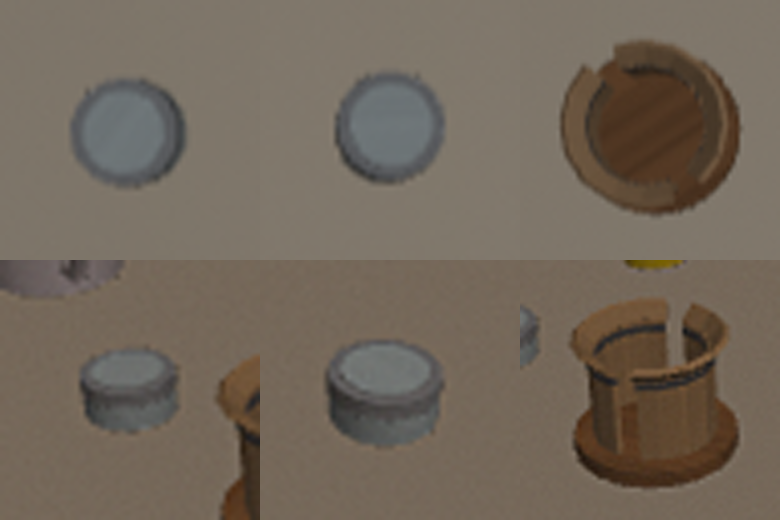

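The crop shows both chosen discs are bare metal and tall. The holder is upright, with its mouth clear. I'll fit silhouettes to both views.

```bash
cat >> h.py <<'E'
from scipy.optimize import minimize
def circ(r,z,n=40):
    t=np.linspace(0,2*np.pi,n);return np.c_[r*np.cos(t),r*np.sin(t),z+0*t]
TIN=np.vstack([circ(.025,0),circ(.025,.024)])
FLAT=np.vstack([circ(.025,0),circ(.025,.012)])
HOL=np.vstack([circ(.048,0),circ(.045,.075)])
def mask(im,box):
    x0,y0,x1,y1=box;l=cv2.cvtColor(cv2.GaussianBlur(im,(3,3),0),cv2.COLOR_RGB2LAB).astype(float)
    w=l[y0:y1,x0:x1];b=np.vstack([w[:2].reshape(-1,3),w[-2:].reshape(-1,3)]);d=np.linalg.norm((w-np.median(b,0))*[.4,1,1],axis=2)
    m=(d>7).astype(np.uint8);k,L,st,_=cv2.connectedComponentsWithStats(m);i=L[(y1-y0)//2,(x1-x0)//2] or 1+np.argmax(st[1:,4])
    o=(L==i).astype(np.uint8);c=cv2.findContours(o,0,2)[0];h=cv2.convexHull(max(c,key=cv2.contourArea))
    return h.reshape(-1,2)+[x0,y0]
def fit(cam,im,P,p0,pad=8):
    k=get_calibration(cam);args=[np.array(k[n],float) for n in("rvec","tvec","K")]
    pr=lambda p:cv2.projectPoints(P+[p[0],p[1],0],*args,None)[0][:,0]
    q=pr(p0);lo=np.floor(q.min(0)).astype(int)-pad;hi=np.ceil(q.max(0)).astype(int)+pad
    h=mask(im,(*lo,*hi)).astype(np.float32)
    S=16
    def draw(g):
        a=np.zeros(((hi-lo)[::-1]*8),np.uint8);cv2.fillConvexPoly(a,cv2.convexHull(np.round((g-lo+.5)*8*S).astype(np.int32)),1,shift=4);return a
    # observed hull through pixel centres: grow by half a pixel
    M=cv2.dilate(draw(h),np.ones((9,9)))
    r=minimize(lambda p:1-(lambda D:(D&M).sum()/(D|M).sum())(draw(cv2.convexHull(pr(p).astype(np.float32)).reshape(-1,2))),p0,method="Nelder-Mead",options=dict(initial_simplex=np.array(p0)+[[0,0],[.006,0],[0,.006]],xatol=2e-4,fatol=1e-4))
    return np.round(r.x,4),round(1-r.fun,3)
E
python3 - <<'E'
from h import *
for c in("top","side"):
  im=read_camera(c)
  for n,P,p in(("t1",TIN,(.469,.255)),("t2",TIN,(.58,-.085)),("hol",HOL,(.487,.105)),("flat",FLAT,(.505,-.297)),("flat_as_tall",TIN,(.505,-.297))):
    try:print(c,n,*fit(c,im,P,p))
    except Exception as e:print(c,n,e)
E
```

```text
top t1 [0.4697 0.2561] 0.955
top t2 [ 0.581  -0.0835] 0.937
top hol [0.492  0.1024] 0.942
top flat [ 0.5054 -0.2987] 0.95
top flat_as_tall [ 0.5049 -0.2959] 0.933
side t1 [0.471  0.2555] 0.939
side t2 [ 0.582  -0.0837] 0.952
side hol [0.4926 0.0995] 0.974
side flat [ 0.5071 -0.2997] 0.95
side flat_as_tall [ 0.5067 -0.3003] 0.761
```

Emit:
{"op": "play_rows", "data": {"offset": [[0.02, 0.008, 0], [0.065, 0.025, 0], [0.115, 0.045, 0], [0.165, 0.065, 0.01], [0.215, 0.09, 0.03], [0.27, 0.11, 0.05], [0.32, 0.13, 0.08], [0.35, 0.145, 0.1]], "angular": [[0, 0, 0], [0, 0, 0], [0, 0, 0], [0, 0, 0], [0, 0, 0], [0, 0, 0], [0, 0, 0], [0, 0, 0]], "fingers": [100, 100, 100, 100, 100, 100, 100, 100], "newtons": 40}}

```text
t: 2.0
ee_pos: [0.4708, 0.2537, 0.1261]
orientation: [3.09, -0.562, -0.001]
force: [0.0, 0.0, 0.5]
width: 1.001
finger_force: 0.0
```

```bash
cat >> h.py <<'E'
def to(p):
    s=get_state();R=cv2.Rodrigues(np.array(s["orientation"]))[0]
    print(round(s["t"],2),"ee",np.round(s["ee_pos"],4),"xaxis",np.round(R[:,0],3),"w",round(s["width"],3),"F",np.round(s["force"],1),"ff",np.round(s["finger_force"],1))
    print("tool offset",np.round(R.T@(np.array(p)-s["ee_pos"]),4))
E
python3 -c "
from h import *
to([.4705,.256,.034])
im=read_camera('side');save(cv2.resize(im[60:240,90:330],(800,600)),'s2.png')"
```

```text
2.0 ee [0.4708 0.2537 0.1261] xaxis [ 0.936 -0.352 -0.   ] w 1.001 F [0.  0.  0.5] ff 0.0
tool offset [-0.0011 -0.0022  0.092 ]
```

View pics/s2.png

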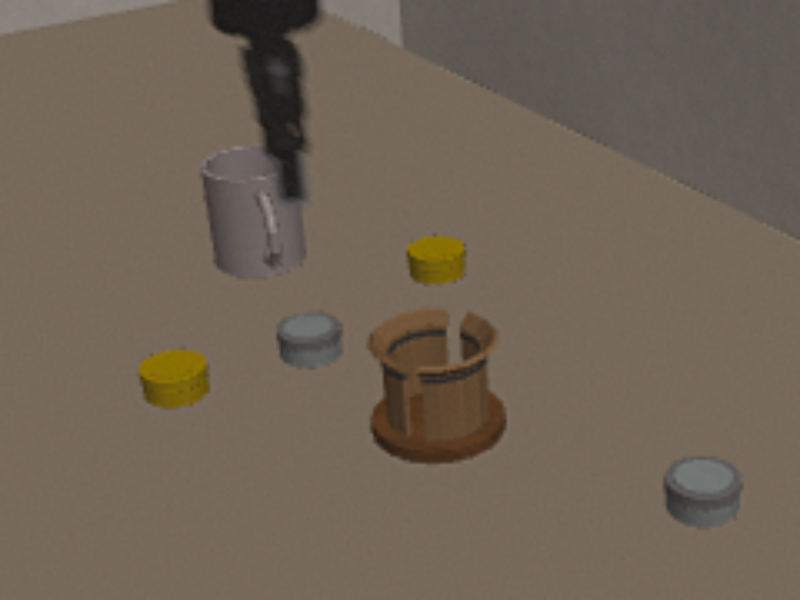

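The side view shows the gripper above tin 1, with the open near fingertip at crop (292,198).

```bash
python3 -c "
from h import *
for z in(.10,.11,.12,.13):print(z,pix('side',[.4705-.352*.045,.2537-.936*.045,z]))
to([.4705,.256,.034])"
```

```text
0.1 [180.75911021 138.13805195]
0.11 [180.29700381 134.33016155]
0.12 [179.8299275  130.48131764]
0.13 [179.35780067 126.59085597]
2.05 ee [0.471  0.251  0.1234] xaxis [ 0.935 -0.354 -0.002] w 1.0 F [ 1.1 -3.  -1.6] ff 0.0
tool offset [-0.002  -0.005   0.0894]
```

```bash
python3 -c "
from h import *
to([.4705,.256,.034]);im=read_camera('side');to([.4705,.256,.034])
d=im[50:190,130:240].copy();d=cv2.resize(d,(550,700)[:2],interpolation=cv2.INTER_CUBIC)[:600]
save(d,'s3.png')"
```

```text
2.05 ee [0.471  0.251  0.1234] xaxis [ 0.935 -0.354 -0.002] w 1.0 F [ 1.1 -3.  -1.6] ff 0.0
tool offset [-0.002  -0.005   0.0894]
2.1 ee [0.4702 0.2525 0.1247] xaxis [ 0.935 -0.354 -0.002] w 0.998 F [0.  0.4 0.2] ff 0.0
tool offset [-0.0007 -0.0038  0.0907]
```

View pics/s3.png

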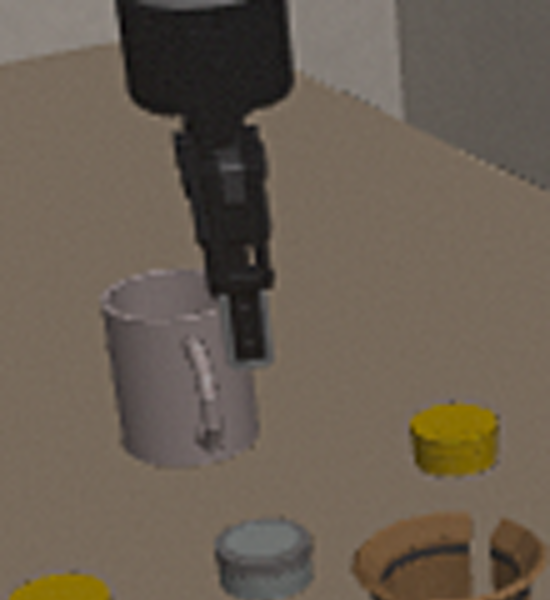

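```bash
python3 -c "
from h import *
for i in range(3):
  to([.4705,.256,.034]);im=read_camera('side');print(im[118:140:1,180].sum(1), im[118:140,176].sum(1))
print(get_state()['dq'])
im=read_camera('top');save(cv2.resize(im[110:230,110:260],(800,600)),'t4.png')
for z in(.11,.125,.14):
  for s in(-1,1):print(z,s,pix('side',[.4705+s*.352*.045,.2537+s*.936*.045,z]),pix('top',[.4705+s*.352*.045,.2537+s*.936*.045,z]))"
```

```text
2.1 ee [0.4702 0.2525 0.1247] xaxis [ 0.935 -0.354 -0.002] w 0.998 F [0.  0.4 0.2] ff 0.0
tool offset [-0.0007 -0.0038  0.0907]
[ 82  85  84 163 275 273 277 257 262 246 249 245 252 251 251 250 247 250
 259 260 281 248] [ 74  94 113 165 257 270 300 297 302 295 308 302 309 299 303 312 304 303
 307 305 311 302]
2.15 ee [0.47   0.2541 0.1261] xaxis [ 0.935 -0.353 -0.001] w 1.001 F [0.4 0.2 0.6] ff 0.0
tool offset [-0.0001 -0.0022  0.0921]
[ 80  63 135 266 259 281 274 258 258 243 249 250 259 248 254 252 251 250
 251 263 276 250] [ 71  72  84 226 254 299 298 299 299 302 300 299 307 304 299 304 304 300
 301 307 311 305]
2.2 ee [0.47   0.2554 0.1272] xaxis [ 0.936 -0.352 -0.   ] w 0.998 F [0.1 0.7 0.1] ff 0.0
tool offset [ 0.0003 -0.0008  0.0932]
[ 71  86 250 261 276 275 272 262 260 243 252 248 251 253 249 252 246 252
 259 255 275 249] [ 85  72 147 260 281 295 300 295 302 301 304 300 302 306 307 303 304 306
 306 306 303 309]
[ 0.02345351 -0.00819778  0.01080009 -0.00073061 -0.00058325 -0.0027462 ]
0.11 -1 [180.29700381 134.33016155] [163.1364439  198.90738286]
0.11 1 [176.31549696 119.76845317] [123.23122824 183.412128  ]
0.125 -1 [179.59450051 128.5413311 ] [161.33637171 198.74663327]
0.125 1 [175.63016089 114.25874975] [120.72389897 182.97442439]
0.14 -1 [178.88054096 122.65809785] [159.47032393 198.57999195]
0.14 1 [174.93440525 108.665279  ] [118.12507619 182.52074878]
```

View pics/t4.png

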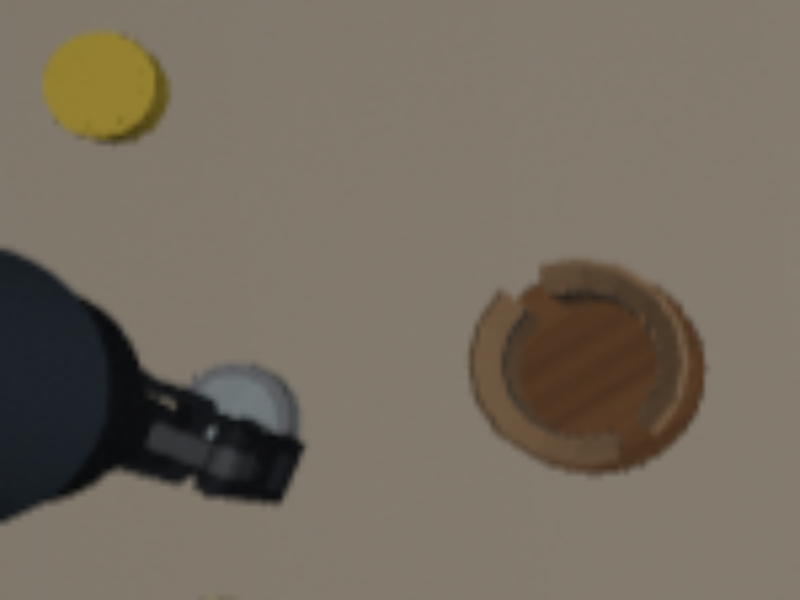

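```bash
python3 -c "
from h import *
def tri(a,b):
  P=[]
  for c in('side','top'):
    k=get_calibration(c);P.append(np.array(k['K'])@np.c_[cv2.Rodrigues(np.array(k['rvec']))[0],np.array(k['tvec'])])
  X=cv2.triangulatePoints(*P,np.array(a,float),np.array(b,float))[:,0];X=X[:3]/X[3];print(X,pix('side',X),pix('top',X))
tri((178.5,120.5),(163.5,204));tri((178.5,120.5),(162,202))
to([.4705,.256,.034])
im=read_camera('side');s=cv2.resize(im[70:170,130:230],(600,600),interpolation=cv2.INTER_CUBIC);save(s,'s5.png')"
```

```text
[0.44618676 0.19913666 0.15195848] [177.4518507  120.50961281] [164.1250002  202.78776609]
[0.44911957 0.20323456 0.14977162] [177.89764232 120.50756604] [162.35941585 201.30146238]
2.3 ee [0.4698 0.257  0.1281] xaxis [ 0.937 -0.35   0.001] w 0.999 F [-0.4  0.2  0.7] ff 0.0
tool offset [0.0009 0.0008 0.0941]
```

View pics/s5.png

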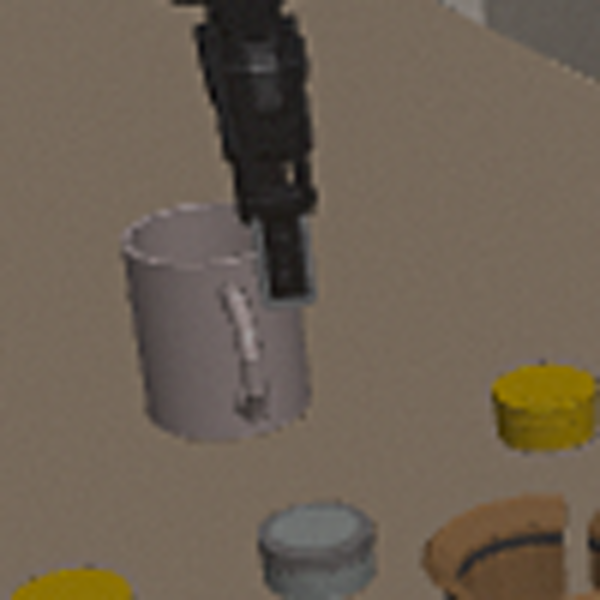

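Emit:
{"op": "play_rows", "data": {"offset": [[0.001, 0.001, 0.02], [0.001, 0.001, 0.04], [0.001, 0.001, 0.06], [0.001, 0.001, 0.07], [0.001, 0.001, 0.07], [0.001, 0.001, 0.07]], "angular": [[0, 0, 0], [0, 0, 0], [0, 0, 0], [0, 0, 0], [0, 0, 0], [0, 0, 0]], "fingers": [100, 100, 100, 100, 100, 100]}}

```text
t: 3.1
ee_pos: [0.4707, 0.2561, 0.0583]
orientation: [-3.09, 0.558, -0.002]
force: [-0.1, 0.7, 0.2]
width: 0.998
finger_force: 0.0
```

```bash
python3 -c "
from h import *
to([.4705,.256,.034]);im=read_camera('side').sum(2)
for c in(174,177,180,183,186,189):print(c,im[130:180:2,c])
p=get_state()['ee_pos']
for z in(.03,.04,.05,.06,.07,.08):print(z,pix('side',[p[0]-.02,p[1]-.0535,z]),pix('side',[p[0]-.015,p[1]-.04,z]))"
```

```text
3.1 ee [0.4707 0.2561 0.0583] xaxis [ 0.937 -0.35   0.001] w 0.998 F [-0.1  0.7  0.2] ff 0.0
tool offset [-0.0002  0.0002  0.0243]
174 [ 81 115 271 275 293 323 288 320 316 319 318 324 318 283 271 265 138 145
 170 323 321 317 315 318 320]
177 [101 104  93 212 256 256 250 246 287 321 318 318 316 338 350 314 230 190
 236 227 324 319 321 319 318]
180 [117 100  75  94  90  94  83  86 101 288 322 314 313 329 342 341 277 216
 267 270 284 320 320 314 322]
183 [ 99  96 111 124 106  95  92  70 166 329 321 317 296 334 340 349 271 230
 290 292 243 317 319 322 317]
186 [211 213 336 319 323 332 310 293 312 316 319 315 283 335 346 294 231 238
 298 294 319 314 317 315 319]
189 [318 318 316 313 313 321 314 320 320 316 320 319 305 299 291 259 231 276
 280 291 317 316 308 317 320]
0.03 [184.13964426 165.59430081] [183.41666147 162.87156876]
0.04 [183.70836219 162.038332  ] [182.98639458 159.34060948]
0.05 [183.27257553 158.44522236] [182.55168324 155.77317714]
0.06 [182.83221334 154.81438696] [182.11245824 152.16870369]
0.07 [182.38720318 151.1452285 ] [181.66864891 148.52660922]
0.08 [181.93747106 147.43713702] [181.2201831  144.84630164]
```

Emit:
{"op": "play_rows", "data": {"offset": [[0, 0, 0.012], [0, 0, 0.022], [0, 0, 0.024], [0, 0, 0.024]], "angular": [[0, 0, 0], [0, 0, 0], [0, 0, 0], [0, 0, 0]], "fingers": [100, 100, 100, 100]}}

```text
t: 3.65
ee_pos: [0.4702, 0.2553, 0.033]
orientation: [3.091, -0.559, -0.0]
force: [-0.8, -0.6, 0.2]
width: 0.997
finger_force: 0.0
```

```bash
python3 -c "
from h import *
to([.4705,.256,.034]);i=read_camera('side');im=i.sum(2)
for c in(177,180,183,186):print(c,im[140:180:1,c])
save(cv2.resize(i[110:190,140:230],(675,600),interpolation=cv2.INTER_CUBIC),'s6.png')"
```

```text
3.65 ee [0.4702 0.2553 0.033 ] xaxis [ 0.937 -0.35  -0.   ] w 0.997 F [-0.8 -0.6  0.2] ff 0.0
tool offset [ 0.0001 -0.0007 -0.001 ]
177 [104  92  81  70  80 238 274 211 287 259 304 275 326 317 312 308 344 346
 346 339 312 269 232 193 197 230 239 238 223 256 328 327 313 322 320 321
 313 318 317 322]
180 [121 122 106  92  88  85  98  78  94  81  81  74  79  71  70  72 203 263
 352 339 341 284 277 210 224 255 278 260 272 265 279 329 324 315 318 317
 316 320 315 315]
183 [107 140  97  91  64  90  86  91  90  83  94  74  93  94  87  90 229 315
 353 338 342 286 268 231 231 267 298 294 290 279 246 317 321 322 319 318
 317 318 318 317]
186 [ 98  81  67 140 331 301 290 284 287 275 276 277 273 278 271 259 265 357
 344 344 299 266 227 240 245 294 303 293 287 318 322 317 315 315 317 319
 321 314 321 316]
```

View pics/s6.png

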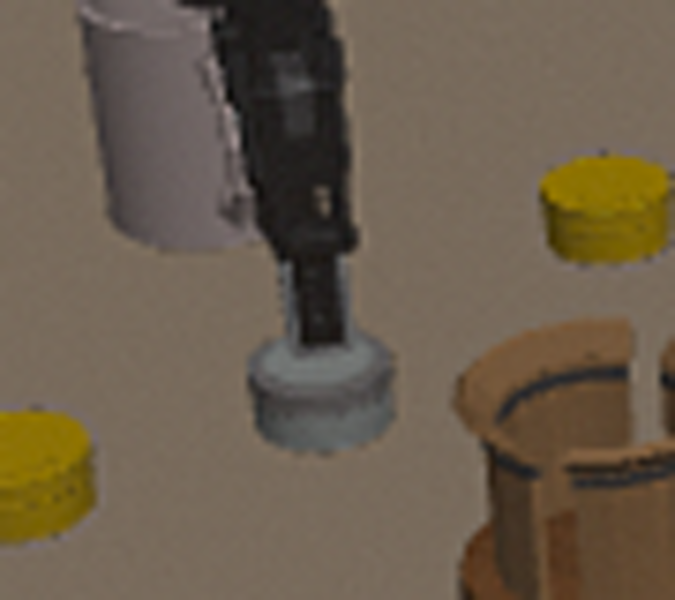

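The near fingertip (crop 320,345) stands well above the tin's lower half. The tips look higher than the text suggests. I'll narrow the opening to 70 % and check the tip height.

Emit:
{"op": "play_rows", "data": {"offset": [[0, 0, 0], [0, 0, 0], [0, 0, 0], [0, 0, 0]], "angular": [[0, 0, 0], [0, 0, 0], [0, 0, 0], [0, 0, 0]], "fingers": [70, 70, 70, 70]}}

```text
t: 4.2
ee_pos: [0.4703, 0.2555, 0.0334]
orientation: [-3.091, 0.559, -0.0]
force: [-0.1, 0.1, -0.1]
width: 0.698
finger_force: 0.0
```

```bash
python3 -c "
from h import *
to([.4705,.256,.034]);im=read_camera('side').sum(2)
for c in(177,180,183,186):print(c,im[140:175:1,c])
p=get_state()['ee_pos']
for z in(.01,.02,.03,.04,.05):print(z,pix('side',[p[0]-.35*.03,p[1]-.937*.03,z]),pix('side',[p[0]-.35*.044,p[1]-.937*.044,z]))"
```

```text
4.2 ee [0.4703 0.2555 0.0334] xaxis [ 0.937 -0.35   0.   ] w 0.698 F [-0.1  0.1 -0.1] ff 0.0
tool offset [ 0.0001 -0.0005 -0.0006]
177 [ 90  93  95  92  82 131 275 228 273 244 285 279 227 280 327 301 343 347
 348 336 313 270 233 195 199 235 250 238 222 257 325 317 317 317 316]
180 [ 91 110 135  95  97  76  97 101  97  93  92  88  78  81  66  56  93 267
 327 346 338 286 267 215 214 261 276 264 267 270 286 319 322 318 318]
183 [104 110 121  91  71  95  96  84  78  94  86  91  83  77  84  83 171 272
 360 348 343 285 272 229 223 271 294 298 292 279 250 327 319 318 316]
186 [162 108  88 141 221 343 312 306 299 294 303 291 280 272 265 268 270 332
 347 346 295 257 231 243 235 291 300 293 287 319 314 321 321 317 317]
0.01 [183.59371097 167.56908933] [184.26972646 170.21769731]
0.02 [183.17252384 164.1289967 ] [183.84752543 166.75468999]
0.03 [182.74706927 160.65404923] [183.42100118 163.25622242]
0.04 [182.31728206 157.14371449] [182.99008696 159.72174715]
0.05 [181.8830957  153.59744915] [182.55471465 156.15070539]
```

Emit:
{"op": "play_rows", "data": {"offset": [[0, 0, 0], [0, 0, 0], [0, 0, 0], [0, 0, 0], [0, 0, 0]], "angular": [[0, 0, 0], [0, 0, 0], [0, 0, 0], [0, 0, 0], [0, 0, 0]], "fingers": [40, 40, 40, 40, 40], "newtons": 30}}

```text
t: 4.88
ee_pos: [0.4702, 0.2555, 0.0333]
orientation: [3.091, -0.559, -0.0]
force: [0.5, -0.0, 0.0]
width: 0.401
finger_force: 0.0
```

The fingers met nothing, so the tips really are about 30 mm higher than stated. I'll trust the picture, reopen and go lower in guarded steps.

Emit:
{"op": "play_rows", "data": {"offset": [[0, 0, 0], [0, 0, 0], [0, 0, 0], [0, 0, 0.01], [0, 0, 0.018], [0, 0, 0.018], [0, 0, 0.018]], "angular": [[0, 0, 0], [0, 0, 0], [0, 0, 0], [0, 0, 0], [0, 0, 0], [0, 0, 0], [0, 0, 0]], "fingers": [75, 75, 75, 75, 75, 75, 75]}}

```text
t: 5.75
ee_pos: [0.4703, 0.2555, 0.0152]
orientation: [3.091, -0.559, 0.0]
force: [-0.2, -0.4, -0.7]
width: 0.749
finger_force: 0.0
```

```bash
python3 -c "
from h import *
to([.4705,.256,.004]);im=read_camera('side').sum(2)
for c in(177,180,183,186):print(c,im[145:178:1,c])
p=get_state()['ee_pos']
for z in(.0,.01,.02,.03,.04):print(z,pix('side',[p[0]-.35*.032,p[1]-.937*.032,z]),pix('side',[p[0]-.35*.046,p[1]-.937*.046,z]))"
```

```text
5.75 ee [0.4703 0.2555 0.0152] xaxis [ 0.937 -0.35   0.   ] w 0.749 F [-0.2 -0.4 -0.7] ff 0.0
tool offset [ 0.     -0.0005  0.0112]
177 [ 91  77  85  95  90  80  76 218 258 328 305 342 351 352 342 308 270 229
 189 193 233 240 238 227 257 331 319 321 322 313 319 321 316]
180 [ 85  98  99 107 143  91  86  69  79  82  76  70 109 109 150 144 155 202
 260 250 252 276 269 264 265 289 320 314 318 320 318 320 315]
183 [120  83 114 114 114  90  85  90  91  95  95  95  93  93 103  89  94 105
 287 248 262 294 298 293 279 248 326 321 315 316 320 322 322]
186 [ 99  98 101  75  74  75 184 289 275 271 284 271 278 230 226 175 183 220
 258 246 291 296 294 288 313 324 319 312 321 321 318 324 319]
0.0 [184.14724794 171.31300338] [184.82656635 173.99107605]
0.01 [183.73039217 167.90438473] [184.40876287 170.56010938]
0.02 [183.30932846 164.46135798] [183.98669721 167.09414199]
0.03 [182.8839928 160.9833995] [183.56030381 163.59263557]
0.04 [182.45431982 157.46997497] [183.12951576 160.05504068]
```

Emit:
{"op": "play_rows", "data": {"offset": [[0, 0, 0.006], [0, 0, 0.012], [0, 0, 0.013], [0, 0, 0.013]], "angular": [[0, 0, 0], [0, 0, 0], [0, 0, 0], [0, 0, 0]], "fingers": [75, 75, 75, 75]}}

```text
t: 6.3
ee_pos: [0.4702, 0.2554, 0.0022]
orientation: [3.091, -0.559, -0.0]
force: [0.5, 0.0, -0.1]
width: 0.75
finger_force: 0.0
```

Emit:
{"op": "play_rows", "data": {"offset": [[0, 0, 0], [0, 0, 0], [0, 0, 0], [0, 0, 0], [0, 0, 0]], "angular": [[0, 0, 0], [0, 0, 0], [0, 0, 0], [0, 0, 0], [0, 0, 0]], "fingers": [50, 50, 50, 50, 50], "newtons": 40}}

```text
t: 6.92
ee_pos: [0.4706, 0.2557, 0.0028]
orientation: [-3.091, 0.559, -0.001]
force: [-1.0, 0.3, 4.8]
width: 0.567
finger_force: 41.7
```

```bash
python3 -c "
from h import *
to([.4705,.256,.12]);i=read_camera('side');im=i.sum(2)
for c in(180,183,186):print(c,im[145:180:1,c])
p=get_state()['ee_pos']
for z in(.0,.01,.02,.03):print(z,pix('side',[p[0]-.35*.025,p[1]-.937*.025,z]),pix('side',[p[0]-.35*.038,p[1]-.937*.038,z]))
save(cv2.resize(i[110:190,140:230],(675,600),interpolation=cv2.INTER_CUBIC),'s7.png')"
```

```text
6.92 ee [0.4706 0.2557 0.0028] xaxis [ 0.937 -0.35   0.001] w 0.567 F [-1.   0.3  4.8] ff 41.7
tool offset [-1.000e-04 -3.000e-04 -1.172e-01]
180 [ 97  90  94  88  88  92  97 118 121 106  73  72  77 109 108 151 149 166
 211 271 259 253 252 278 268 275 323 320 313 323 313 318 317 317 315]
183 [ 95 102 100  79  92  91 105 111 141  96  81  82  97  87 101  83 106 108
 138 107  78  92 232 279 283 283 323 319 319 316 323 315 321 322 316]
186 [100  89  96 105  73  69  77  79  59  67 103 300 279 275 229 231 191 180
 181 143 141 146 272 297 308 321 318 320 317 322 321 317 319 316 320]
0.0 [183.85063014 169.96736277] [184.4747299  172.42604058]
0.01 [183.43449902 166.57006355] [184.05769742 169.00808445]
0.02 [183.01418964 163.13865292] [183.63643667 165.55547387]
0.03 [182.58963874 159.67261453] [183.21088302 162.0676791 ]
```

View pics/s7.png

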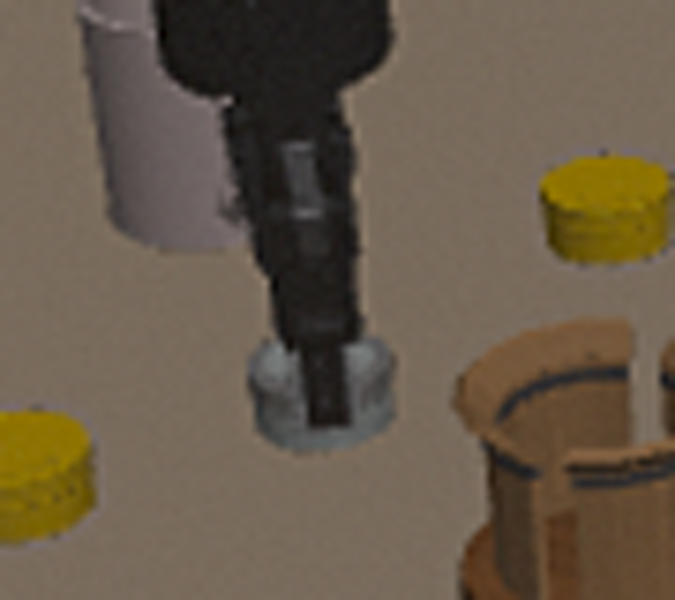

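The tin is gripped at its waist with about 10–12 mm below the tips (tip at crop (325,425), tin bottom at about 450). Lifting and carrying to the holder.

Emit:
{"op": "play_rows", "data": {"offset": [[0, 0, -0.03], [0, 0, -0.07], [0, 0, -0.105], [0.02, 0.035, -0.115], [0.04, 0.07, -0.115], [0.06, 0.11, -0.115], [0.074, 0.137, -0.115], [0.074, 0.137, -0.115]], "angular": [[0, 0, 0], [0, 0, 0], [0, 0, 0], [0, 0, 0], [0, 0, 0], [0, 0, 0], [0, 0, 0], [0, 0, 0]], "fingers": [50, 50, 50, 50, 50, 50, 50, 50]}}

```text
t: 7.98
ee_pos: [0.4911, 0.0995, 0.1167]
orientation: [3.09, -0.564, -0.002]
force: [0.4, 0.1, -0.3]
width: 0.565
finger_force: 41.7
```

Emit:
{"op": "play_rows", "data": {"offset": [[0, 0, 0.005], [0, 0, 0.01], [0, 0, 0.01], [0, 0, 0.01]], "angular": [[0, 0, 0], [0, 0, 0], [0, 0, 0], [0, 0, 0]], "fingers": [50, 50, 50, 50]}}

```text
t: 8.48
ee_pos: [0.4916, 0.1016, 0.1072]
orientation: [3.092, -0.558, -0.0]
force: [-0.2, -0.8, -0.7]
width: 0.569
finger_force: 41.7
```

```bash
python3 -c "
from h import *
to([.492,.101,.071]);i=read_camera('side');j=read_camera('top')
p=get_state()['ee_pos'];print(pix('side',[p[0],p[1],p[2]]))
save(np.hstack([cv2.resize(i[100:220,160:280],(400,400),interpolation=cv2.INTER_CUBIC),cv2.resize(j[130:230,170:270],(400,400),interpolation=cv2.INTER_CUBIC)]),'s8.png')"
```

```text
8.47 ee [0.4916 0.1016 0.1072] xaxis [ 0.937 -0.35   0.   ] w 0.569 F [-0.2 -0.8 -0.7] ff 41.7
tool offset [0.0006 0.0004 0.0362]
[217.56312813 147.83438981]
```

View pics/s8.png

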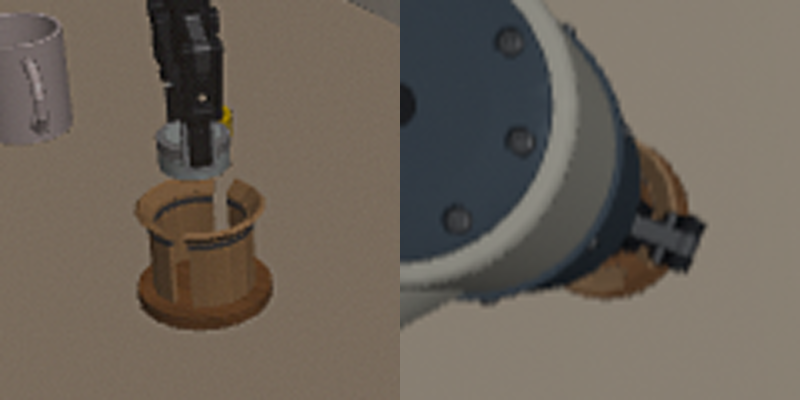

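The side half shows tin 1 level above the mouth (tin at crop (195,150), rim centre about (201,210)), which agrees with the prediction. The top half is hidden by the arm. Lowering and releasing.

Emit:
{"op": "play_rows", "data": {"offset": [[0, 0, 0.012], [0, 0, 0.025], [0, 0, 0.033], [0, 0, 0.035], [0, 0, 0.035], [0, 0, 0.035]], "angular": [[0, 0, 0], [0, 0, 0], [0, 0, 0], [0, 0, 0], [0, 0, 0], [0, 0, 0]], "fingers": [50, 50, 50, 50, 50, 50]}}

```text
t: 9.32
ee_pos: [0.4919, 0.1014, 0.0727]
orientation: [-3.091, 0.559, -0.001]
force: [0.1, 0.6, -0.4]
width: 0.565
finger_force: 41.7
```

Emit:
{"op": "play_rows", "data": {"offset": [[0, 0, 0], [0, 0, 0], [0, 0, 0], [0, 0, 0], [0, 0, 0], [0, 0, 0]], "angular": [[0, 0, 0], [0, 0, 0], [0, 0, 0], [0, 0, 0], [0, 0, 0], [0, 0, 0]], "fingers": [60, 75, 80, 80, 80, 80]}}

```text
t: 10.07
ee_pos: [0.4915, 0.1012, 0.0722]
orientation: [3.091, -0.559, -0.0]
force: [-0.2, -0.4, -0.2]
width: 0.802
finger_force: 0.0
```

Emit:
{"op": "play_rows", "data": {"offset": [[0, 0, -0.03], [0, 0, -0.06], [0.03, 0.03, -0.08], [0.06, 0.08, -0.08], [0.08, 0.12, -0.08], [0.1, 0.17, -0.08], [0.115, 0.205, -0.08], [0.115, 0.205, -0.08]], "angular": [[0, 0, 0], [0, 0, 0], [0, 0, 0], [0, 0, 0], [0, 0, 0], [0, 0, 0], [0, 0, 0], [0, 0, 0]], "fingers": [85, 85, 85, 85, 85, 85, 85, 85]}}

```text
t: 11.08
ee_pos: [0.5272, -0.1333, 0.152]
orientation: [3.09, -0.565, -0.001]
force: [0.0, 0.1, 1.1]
width: 0.85
finger_force: 0.0
```

```bash
python3 -c "
from h import *
to([.5815,-.0835,.06]);j=read_camera('top');i=read_camera('side')
for n in('top','side'):
  for r in look_for(n,'tin_a'):print(n,np.round(r['bbox']),round(r['score'],2))
for z in(.012,.036,.06,.075):print(z,pix('top',[.492,.101,z]),pix('side',[.492,.101,z]))
g=j.astype(int);print((g[166:206:2,200:242:2,2]-g[166:206:2,200:242:2,0]))
print('t2',fit('side',i,TIN,(.5815,-.0835)))"
```

```text
11.07 ee [ 0.5272 -0.1333  0.152 ] xaxis [ 0.935 -0.354 -0.   ] w 0.85 F [0.  0.1 1.1] ff 0.0
tool offset [ 0.0332 -0.0659  0.0919]
top [150. 239.  22.  22.] 0.87
top [129. 128.  22.  25.] 0.61
side [143. 173.  20.  13.] 0.71
side [302. 207.  22.  23.] 0.64
side [220. 138.  25.  13.] 0.56
side [217. 179.   8.  17.] 0.43
0.012 [221.34406373 184.0341779 ] [220.35528671 183.90485802]
0.036 [220.25523105 183.41434558] [219.7434031  175.19515544]
0.06 [219.10818243 182.76137308] [219.11530745 166.25468675]
0.075 [218.35960446 182.33523523] [218.71422632 160.54559874]
[[ -7  -5  -5  -6  -7  -7  -7  -8  -9  -8  -9  -9  -9 -10  -9  -9 -10  -9
  -10  -9 -10]
 [ -6  -5  -6  -6  -7  -7  -8  -8  -8  -8  -8  -9 -10  -9  -9 -10 -10 -10
   -9  -9 -10]
 [ -6  -5  -5  -6  -7  -7  -8  -8  -8  -9  -8  -9  -9  -9  -9  -9  -9  -9
  -10  -9 -10]
 [ -6  -5  -5  -6  -7  -7  -7  -7  -8  -9  -9  -8 -10 -10 -10  -9 -10  -9
  -10 -10 -10]
 [ -6  -5  -5  -6  -7  -6  -6  -8  -8  -8  -9  -9  -9  -9  -9  -9 -10 -10
  -10  -9 -10]
 [-23 -22  -6  -6  -6  -6  -7  -8  -7  -9  -9  -8  -9  -9  -9 -10  -9  -9
   -9 -10 -1
[... 599 characters left out ...]
-10  -9 -10
  -10 -10 -10]
 [-27 -46 -10  -6  -6  -6  -7  -7  -8  -8  -9  -8  -8  -9 -10  -9 -10  -9
   -9 -10 -10]
 [-22 -33 -12  -6  -6  -6  -6  -7  -8  -8  -9  -9  -9  -9  -9 -10  -9 -10
   -9 -10  -9]
 [-23 -25 -12  -6  -6  -6  -7  -7  -8  -9  -8  -8  -9  -9  -9 -10  -9  -9
  -10 -10 -10]
 [-23 -22 -10  -6  -6  -6  -6  -8  -8  -8  -8  -8  -9  -9  -9  -9  -9  -9
  -10 -10 -10]
 [-22 -22 -12  -5  -6  -6  -7  -7  -8  -8  -8  -8  -9  -9  -9  -9  -9  -9
  -10 -10 -10]
 [-23 -23 -13  -6  -6  -7  -7  -7  -8  -8  -8  -8  -8 -10  -9  -9 -10 -10
   -9 -10  -9]
 [-22 -22 -15  -5  -6  -6  -7  -7  -8  -8  -7  -9  -9  -9  -9 -10  -9  -9
   -9  -9 -10]]
t2 (array([ 0.582 , -0.0837]), np.float64(0.951))
```

Emit:
{"op": "play_rows", "data": {"offset": [[0.008, -0.016, 0], [0.018, -0.036, 0.02], [0.028, -0.056, 0.05], [0.033, -0.066, 0.08], [0.033, -0.066, 0.09], [0.033, -0.066, 0.09], [0.033, -0.066, 0.09]], "angular": [[0, 0, 0], [0, 0, 0], [0, 0, 0], [0, 0, 0], [0, 0, 0], [0, 0, 0], [0, 0, 0]], "fingers": [85, 85, 85, 85, 85, 85, 85]}}

```text
t: 12.15
ee_pos: [0.5822, -0.0809, 0.0635]
orientation: [-3.091, 0.559, -0.003]
force: [0.9, -0.4, 0.4]
width: 0.852
finger_force: 0.0
```

```bash
python3 -c "
from h import *
to([.582,-.0837,.002]);j=read_camera('top').astype(int)
print((j[168:204:2,200:242:2,2]-j[168:204:2,200:242:2,0]))
m=(j[...,2]-j[...,0]>5)[168:204,200:242];print(m.sum(),np.argwhere(m).mean(0)+[168,200],pix('top',[.492,.101,.036]),np.ptp(np.argwhere(m),0))"
```

```text
12.15 ee [ 0.5822 -0.0809  0.0635] xaxis [ 0.937 -0.35   0.002] w 0.852 F [ 0.9 -0.4  0.4] ff 0.0
tool offset [0.0006 0.0028 0.0615]
[[ -9  -9  -8  -9  -9  -9 -10 -10  -9  -9 -10  -9  -9 -10  -9 -10  -9  -9
   -9  -9  -9]
 [ -9  -9  -9  -9  -9  -9 -10 -10  -9 -10 -10  -9  -9  -9  -9  -9  -9  -9
   -9  -9  -9]
 [ -8  -9  -9  -8 -10  -9  -9  -9  -9 -10 -10  -9  -9 -10 -10  -9  -9  -9
   -9  -9  -8]
 [ -9  -9  -9  -9 -10  -9  -9  -9  -9  -9  -9  -9  -9  -9 -10  -9  -9  -9
   -9  -9  -9]
 [ -9  -9 -10  -9  -9 -10  -9  -9  -9 -10 -10 -10  -9  -9  -9  -9  -9 -10
   -9  -9  -9]
 [ -9  -9  -9  -9  -9 -10  -8 -10  -9 -10 -10  -9 -10  -9 -10 -10  -9  -9
   -9  -9  -8]
 [ -9  -9  -9  -9  -9  -9  -9 -10  -9  -9  -9  -9 -10  -9 -10 -10 -10 -10
   -9 -10  -9]
 [ -8  -9  -9  -9  -9  -9  -9  -8 -10  -9 -10  -9 -10 -10 -10 -10  -9  -9
  -10  -9  -9]
 [ -9  -9  -9  -9  -9  -9  -9  -8 -10 -10 -10  -9 -10  -9 -10  -9 -10 -10
   -9  -9  -9]
 [ -8  -9  -9  -9  -9  -9  -9  -9 -10  -9  -9 -10 -10  -9  -9  -9 -10  -9
   -9  -9  -9]
 [ -9  -9  -8  -9 -10  -9  -9  -9  -9 -10 -10  -9  -9  -9  -9 -10 -10 -10
  -10  -9  -9]
 [ -9  -9  -9  -9  -9  -9  -9  -9  -9  -9  -9 -10 -10 -10 -10 -10 -10  -9
   -9 -10  -9]
 [ -9  -9  -9  -9 -10 -10  -9  -9  -8 -10  -9  -9  -9 -10  -9 -10 -10  -9
   -9 -10  -9]
 [ -9  -9  -9  -9 -10 -10  -8 -10  -9 -10  -9  -9  -9 -10  -9 -10  -9 -11
   -9 -10  -9]
 [ -9  -9 -10  -9  -9 -10  -8  -9  -9  -9 -10  -9 -10  -9 -10  -9  -9 -10
  -10  -9  -9]
 [ -9  -9  -9 -10  -9  -9  -9 -10  -9 -10  -9  -9 -10  -9  -9  -9 -10 -10
   -9  -9  -9]
 [-10  -9  -9  -9  -8  -9 -10 -10  -9 -10 -10 -10  -9  -9  -9  -9 -10  -9
  -10  -9 -10]
 [ -9  -9  -9  -9  -9 -10 -10  -9  -9  -9  -9 -10  -9 -10 -10  -9 -10 -10
  -10 -10  -9]]<string>:5: RuntimeWarning: Mean of empty slice.
  ret = um.true_divide(
Traceback (most recent call last):
ValueError: zero-size array to reduction operation maximum which has no identity
```

Emit:
{"op": "play_rows", "data": {"offset": [[0, 0.001, 0.02], [0, 0.001, 0.035], [0, 0.001, 0.04], [0, 0.001, 0.04]], "angular": [[0, 0, 0], [0, 0, 0], [0, 0, 0], [0, 0, 0]], "fingers": [80, 80, 80, 80]}}

```text
t: 12.7
ee_pos: [0.5812, -0.0818, 0.0223]
orientation: [3.091, -0.559, -0.0]
force: [-0.4, 0.1, -0.0]
width: 0.802
finger_force: 0.0
```

```bash
python3 -c "
from h import *
to([.5817,-.0836,.0025]);i=read_camera('side').astype(int)
d=i[...,2]-i[...,0]
print('slot');print(d[158:190:2,204:234:2])
im=i.sum(2);p=get_state()['ee_pos']
q=pix('side',[p[0]-.35*.034,p[1]-.937*.034,.03]);print(q)
c=int(q[0])
for k in(c-6,c-3,c,c+3):print(k,im[185:222,k])
for z in(.0,.01,.02,.03,.04):print(z,pix('side',[p[0]-.35*.034,p[1]-.937*.034,z]))"
```

```text
12.7 ee [ 0.5812 -0.0818  0.0223] xaxis [ 0.937 -0.35  -0.   ] w 0.802 F [-0.4  0.1 -0. ] ff 0.0
tool offset [0.0011 0.0015 0.0198]
slot
[[-66 -58 -59 -57 -56 -59 -51 -50 -47 -45 -29 -30 -48 -53 -53]
 [-58 -61 -59 -54 -16   4  -2 -14 -13 -16 -32 -31   3 -23 -46]
 [-56 -61 -24  -4 -32 -54 -54 -52 -50 -47 -29 -32 -36 -16 -13]
 [-56 -32 -22 -52 -46 -52 -50 -49 -46 -46 -32 -31 -33 -32 -29]
 [-53 -28 -46 -48 -49 -53 -52 -49 -46 -49 -36 -29 -32 -30 -36]
 [-41 -57 -46 -51 -49 -52 -48 -48 -46 -48 -36 -30 -48 -67 -63]
 [-30 -18 -44 -49 -51 -56 -64 -62 -65 -64 -66 -63 -42 -31 -21]
 [-30 -22  -3  -4 -34   6 -21 -21 -18 -23 -37 -17  -7  -7 -58]
 [-29 -30 -34 -39 -10   3   1  -2  -2  -4 -17 -31 -58 -53 -51]
 [-29 -27 -32 -35 -20   3 -13 -52 -50 -52 -50 -50 -53 -48 -50]
 [-30 -27 -33 -38 -25   2 -10 -48 -47 -49 -51 -49 -52 -48 -52]
 [-55 -26 -31 -34 -37  -2  -2 -50 -47 -50 -51 -48 -52 -47 -51]
 [-56 -27 -34 -34 -52  -5  -7 -51 -47 -49 -47 -48 -52 -50 -50]
 [-54 -28 -30 -32 -51  -1  -2 -51 -48 -49 -49 -51 -51 -46 -52]
 [-58 -41 -33 -30 -53   1   0 -52 -49 -47 -52 -46 -53 -50 -49]
 [-60 -63 -31 -30 
[... 161 characters left out ...]
72 372 349 289 290 207 214 238 274 271 267 272 270 283 334 327
 330]
302 [ 89  93  82  70  71  60  77  80  53  92 203 226 225 222 240 252 260 251
 259 270 287 275 282 273 279 226 234 230 268 294 291 285 284 298 339 334
 328]
305 [118 116 120  65  69  82  79  68 109 109  70  72  70  88  89  91  94  92
  92  91  92  92  87 182 286 242 233 257 317 305 299 297 305 337 333 329
 328]
308 [ 99 101  98  93  96 104 103 104 102  99 100  89  95  95 111 101 101 109
 105  89  97 106 113 296 259 248 254 324 308 298 304 320 331 332 328 333
 325]
0.0 [304.65596836 219.85223758]
0.01 [304.88235949 216.04763816]
0.02 [305.11150066 212.19682311]
0.03 [305.34344229 208.29894521]
0.04 [305.57823602 204.35313638]
```

Tin 1 shows through the viewing slot, down in the bore. Now the same grasp on tin 2.

Emit:
{"op": "play_rows", "data": {"offset": [[0, 0.001, 0.01], [0, 0.001, 0.018], [0, 0.001, 0.02], [0, 0.001, 0.02]], "angular": [[0, 0, 0], [0, 0, 0], [0, 0, 0], [0, 0, 0]], "fingers": [75, 75, 75, 75]}}

```text
t: 13.25
ee_pos: [0.5807, -0.0827, 0.0021]
orientation: [3.091, -0.559, -0.001]
force: [0.6, -0.0, -0.7]
width: 0.753
finger_force: 0.0
```

Emit:
{"op": "play_rows", "data": {"offset": [[0, 0, 0], [0, 0, 0], [0, 0, 0], [0, 0, 0], [0, 0, 0]], "angular": [[0, 0, 0], [0, 0, 0], [0, 0, 0], [0, 0, 0], [0, 0, 0]], "fingers": [50, 50, 50, 50, 50], "newtons": 40}}

```text
t: 13.88
ee_pos: [0.5813, -0.0827, 0.0029]
orientation: [-3.091, 0.559, -0.002]
force: [0.1, 0.4, 5.3]
width: 0.564
finger_force: 41.8
```

```bash
python3 -c "
from h import *
to([.492,.101,.115])"
```

```text
13.88 ee [ 0.5813 -0.0827  0.0029] xaxis [ 0.937 -0.35   0.001] w 0.564 F [0.1 0.4 5.3] ff 41.8
tool offset [-0.1478 -0.1408 -0.1123]
```

Emit:
{"op": "play_rows", "data": {"offset": [[0, 0, -0.03], [0, 0, -0.07], [0, 0, -0.11], [-0.03, -0.03, -0.12], [-0.065, -0.062, -0.12], [-0.1, -0.095, -0.12], [-0.13, -0.125, -0.12], [-0.147, -0.141, -0.12]], "angular": [[0, 0, 0], [0, 0, 0], [0, 0, 0], [0, 0, 0], [0, 0, 0], [0, 0, 0], [0, 0, 0], [0, 0, 0]], "fingers": [50, 50, 50, 50, 50, 50, 50, 50]}}

```text
t: 14.88
ee_pos: [0.491, 0.1023, 0.1216]
orientation: [3.091, -0.557, -0.002]
force: [0.9, -1.0, -0.6]
width: 0.57
finger_force: 41.5
```

Emit:
{"op": "play_rows", "data": {"offset": [[0, 0, 0], [0, 0, 0], [0, 0, 0.005], [0, 0, 0.01], [0, 0, 0.01], [0, 0, 0.01]], "angular": [[0, 0, 0], [0, 0, 0], [0, 0, 0], [0, 0, 0], [0, 0, 0], [0, 0, 0]], "fingers": [50, 50, 50, 50, 50, 50]}}

```text
t: 15.62
ee_pos: [0.4926, 0.1007, 0.1123]
orientation: [3.091, -0.559, -0.0]
force: [-0.1, -0.1, -0.2]
width: 0.564
finger_force: 41.5
```

```bash
python3 -c "
from h import *
to([.492,.101,.0725]);i=read_camera('side')
p=get_state()['ee_pos']
print(landmark_of('side','tin_a')[:4],pix('side',[p[0],p[1],p[2]-.003]))
for r in look_for('side','tin_a'):print(np.round(r['bbox'],1),round(r['score'],2))
print(pix('side',[p[0],p[1],p[2]+.009]))"
```

```text
15.62 ee [0.4926 0.1007 0.1123] xaxis [ 0.937 -0.35   0.   ] w 0.564 F [-0.1 -0.1 -0.2] ff 41.5
tool offset [-0.0007 -0.0001  0.0398]
[{'at': [143.3, 177.1], 'score': 0.82}, {'at': [216.7, 180.7], 'score': 0.57}] [218.04900251 147.05695421]
[143.6 173.9  19.9  18.3] 0.82
[218.2 142.2  20.7  16.9] 0.67
[214.7 179.2   4.   14.5] 0.47
[217.71238846 142.23795247]
```

Tin 2 is held exactly where predicted, at (218,142). Lowering and releasing.

Emit:
{"op": "play_rows", "data": {"offset": [[0, 0, 0.012], [0, 0, 0.025], [0, 0, 0.035], [0, 0, 0.04], [0, 0, 0.04], [0, 0, 0.04]], "angular": [[0, 0, 0], [0, 0, 0], [0, 0, 0], [0, 0, 0], [0, 0, 0], [0, 0, 0]], "fingers": [50, 50, 50, 50, 50, 50]}}

```text
t: 16.52
ee_pos: [0.4928, 0.101, 0.0726]
orientation: [-3.091, 0.559, -0.001]
force: [-0.3, -0.7, -1.4]
width: 0.566
finger_force: 41.5
```

Emit:
{"op": "play_rows", "data": {"offset": [[0, 0, 0], [0, 0, 0], [0, 0, 0], [0, 0, 0], [0, 0, 0], [0, 0, 0]], "angular": [[0, 0, 0], [0, 0, 0], [0, 0, 0], [0, 0, 0], [0, 0, 0], [0, 0, 0]], "fingers": [60, 75, 80, 80, 80, 80]}}

```text
t: 17.27
ee_pos: [0.4925, 0.1009, 0.0723]
orientation: [-3.091, 0.559, 0.0]
force: [1.8, 0.6, 0.2]
width: 0.804
finger_force: 0.0
```

Emit:
{"op": "play_rows", "data": {"offset": [[0, 0, -0.03], [0, 0, -0.06], [0.0, 0.0, -0.09], [0.03, 0.04, -0.12], [0.045, 0.085, -0.12], [0.06, 0.13, -0.12], [0.08, 0.18, -0.12], [0.1, 0.23, -0.12]], "angular": [[0, 0, 0], [0, 0, 0], [0, 0, 0], [0, 0, 0], [0, 0, 0], [0, 0, 0], [0, 0, 0], [0, 0, 0]], "fingers": [85, 85, 85, 85, 85, 85, 85, 85]}}

```text
t: 18.27
ee_pos: [0.5054, -0.1512, 0.1924]
orientation: [-3.092, 0.558, -0.001]
force: [0.8, -0.5, 0.7]
width: 0.85
finger_force: 0.0
```

Emit:
{"op": "play_rows", "data": {"offset": [[0.01, 0.04, 0], [0.02, 0.09, 0], [0.02, 0.14, 0], [0.02, 0.17, 0], [0.02, 0.17, 0], [0.02, 0.17, 0]], "angular": [[0, 0, 0], [0, 0, 0], [0, 0, 0], [0, 0, 0], [0, 0, 0], [0, 0, 0]], "fingers": [85, 85, 85, 85, 85, 85]}}

```text
t: 19.02
ee_pos: [0.4649, -0.3154, 0.1921]
orientation: [-3.091, 0.559, 0.0]
force: [-1.3, 1.2, 0.0]
width: 0.85
finger_force: 0.0
```

```bash
python3 -c "
from h import *
np.set_printoptions(linewidth=200)
to([.492,.101,.0725]);j=read_camera('top').astype(int);i=read_camera('side').astype(int)
d=j[...,2]-j[...,0];print(d[166:206:2,200:242:2])
m=(d>-4)[168:204,200:242];a=np.argwhere(m)
if len(a):print(len(a),a.mean(0)+[168,200],np.ptp(a,0))
print(pix('top',[.492,.101,.06]))
d=i[...,2]-i[...,0];print(d[152:192:2,202:236:2])
for n in('top','side'):
  for r in look_for(n,'tin_a')+look_for(n,'flat_tin'):print(n,np.round(r['bbox']),round(r['score'],2))
for x,y in((.025,0),(-.025,0),(0,.025),(0,-.025)):print(pix('side',[.492+x,.101+y,.06]))"
```

```text
19.02 ee [ 0.4649 -0.3154  0.1921] xaxis [ 0.937 -0.35  -0.   ] w 0.85 F [-1.3  1.2  0. ] ff 0.0
tool offset [-0.1205 -0.3995  0.1198]
[[-22 -22 -22 -21 -22 -25 -40 -40 -40 -39 -37 -36 -37 -34 -40 -43 -27 -22 -22 -22 -22]
 [-22 -23 -31 -22 -34 -51 -43 -32 -23 -19 -24 -32 -29 -33 -34 -34 -42 -31 -22 -22 -21]
 [-21 -33 -47 -42 -50 -51 -52 -43 -30 -34 -39 -37 -34 -27 -34 -33 -33 -48 -39 -22 -22]
 [-26 -47 -46 -46 -16 -49 -52 -25 -12   5   5  -3 -20 -46 -29 -34 -32 -39 -47 -26 -22]
 [-40 -47 -46 -37 -31 -35 -12   5   7   8   9   8   5  -9 -47 -47 -32 -33 -45 -45 -22]
 [-47 -46 -46 -22 -33  -3   5  11  10  11  11  11   9   4 -11 -46 -40 -33 -36 -48 -30]
 [-47 -46 -39 -33 -36   5   9  10  11  11  10  10  11  10   4 -33 -34 -33 -33 -47 -45]
 [-46 -45 -23 -34 -23   6  10  11  10  10  11  10  11  11   4  -9 -48 -31 -33 -47 -50]
 [-46 -45 -18 -36 -10   6  11  11  11  11  10  10  10  11   5   4 -42 -33 -33 -48 -50]
 [-46 -46 -21 -36 -22   5  11  11  11  10  10  10  10  11   6   4 -47 -33 -32 -48 -50]
 [-46 -46 -36 -35 -39   5  10  11  11  11  10  10  10  10   5   5 -41 -33 -34 -50 -51]
 [-47 -4
[... 1897 characters left out ...]
50 -53 -43]
 [-43 -58 -27 -35 -34 -58  -5  -8 -49 -47 -51 -52 -52 -55 -50 -52 -43]
 [-64 -60 -25 -33 -32 -53   0  -1 -52 -51 -52 -52 -53 -54 -51 -52 -45]
 [-64 -60 -45 -33 -34 -58   1  -1 -53 -48 -49 -51 -51 -53 -50 -50 -47]
 [-47 -62 -63 -34 -31 -59 -11   2 -53 -49 -51 -52 -53 -52 -52 -50 -56]
 [-28 -58 -61 -60 -54 -46 -62 -66 -49 -50 -50 -51 -51 -52 -58 -60 -56]]
top [130. 128.  25.  20.] 0.98
top [149. 240.  25.  21.] 0.75
top [220. 183.  24.  21.] 0.71
side [143. 173.  22.  17.] 0.75
side [220. 172.  21.  18.] 0.58
side [221. 139.  21.  14.] 0.45
side [348. 283.  33.  27.] 0.91
[228.25608978 163.07608721]
[209.75651503 169.50909675]
[213.57778356 162.06019293]
[224.8495659  170.59820058]
```

The lid shows as a full round disc at (219.5,182.9) in the top view. The prediction for band height was (219.1,182.8), and the side view agrees. The arm is clear, so I'm handing in.

```bash
python3 -c "
from h import *
print(finish_job())"
```

```text
the job is handed in; nothing more can be done
None
```

I put both tall tins in the holder, lying flat one on top of the other; the final top and side views place the top of the stack level with the band. I handed the job in at about 19 s with the arm clear and did not touch the flat tin or the yellow look-alikes.

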